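# Pop the stuck drawer with the release pin

## Robot

A 6-joint arm with a two-finger parallel gripper is mounted at the origin on the work surface. World frame = base frame: x ahead of the robot, y to its left, z up, the work surface at z = 0. Lengths are in m, angles in degrees, forces in N, time in s.
With the tool pointing down it reaches from about 0.4 to 0.825 m from the base axis. Payload 7 kg.
Tool frame: the origin (TCP) lies at the very end of the fingers, on their centre line; the grasp point (between the pads) lies arm.pinch_z behind it (arm.pinch_z is the distance from the TCP to the grasp point, in m); z points along the fingers, y is the line along which they close (so a half turn about z gives the same grasp; the last joint's range is limited). The gripper opens to 85 mm and grips with 20 to 120 N. Pads are 22 mm wide; open, the fingers measure 114 mm over their backs; the gripper's body (76 mm by 85 mm) begins 54 mm behind the grasp point. The pads swing forward as they close: fully open they stand 13 mm farther back than shut.
Start: joints at [88.528, 20.546, 0.682, 0, -70.136, -16.507], TCP at [0.208, 0.642, 0.231] pointing down, gripper open.
Joint ranges: [-176.03, 176.03], [-82.01, 121.73], [-58.28, 71.71], [-173.87, 95.51], [-174.79, -0.11], [-173.66, 173.66]. Speed limits (degrees/s): [136.94, 136.94, 172.46, 180, 180, 180].

## Interface

Orientations are given as a 3x3 rotation matrix whose columns are the frame's x, y, z axes.
In Python, from plant import arm, imaging gives the robot as it stands. The module is installed in compiled form; this text tells all that it offers.
- The arm moves only by the tool drive_tool, never from a script. Its argument "commands" is a list of rows, each an object of numbers: "claw": the closure, from -1 (fully open) to 1 (shut), so that 0 is half open; "tx", "ty", "tz": the shift along the tool's x, y, z in cm; "turn": the turn about the tool's z in degrees. A call has exactly 10 rows; each row shifts and turns the commanded pose from where the row before left it, along the tool's axes as they then stand; what a row does not reach is not made up. A row lasts 1/12 s, in which the tool goes at most 41.7 mm and 7.16 degrees, less where a joint would pass 70% of its speed; a pose out of reach is approached as far as the arm can. A call is refused whole if a number of a shift passes 4.17 or a number of a turn 7.16, either way. A call with a gripper value outside its range is refused whole. The fingers move at their own pace and stop on an object; "grip_force" is the grip in N (left out, the last holds). Time passes only in rows, so rows that do not move let the fingers close, or fill a call up. It gives the time, the measured TCP pose, the force, the opening and the grip force at its end, in the units of the state.
- arm.state(): the state, without advancing time (a new reading comes with each control period).
- imaging.get_image(name): name is "scene" or "top"; returns a dict with "pixels" (400x640x3 uint8, red, green, blue), "depth" (400x640 float32, m along the optical axis (not along the pixel's ray), 0 where there is no reading), "intrinsics" (3x3 intrinsics, pixels), "dist_coeffs" ([k1, k2, p1, p2, k3] as OpenCV has them; the pictures are not rectified), "camera_from_world" (4x4, takes a point from world to camera coordinates). Camera axes: x right, y up, looking along -z (the intrinsics and any distortion apply to the point x, -y, -z); pixel columns grow to the right and rows downward; lengths in m; the calibration is good to about 2 mm. A picture is of the moment at which its call begins.
- arm.sign_off(): hands the job in; it is judged then, once.
Trained networks look in a picture, given as the dict that the camera call returned (one of the last four; its "shot" number tells which), for a name from the list of things; names that differ only in an ending like _2 or _b are one class to them, and where a whole thing is asked for, a point or a joint stands for the part that bears it (a point fixed in the world has none). Each returns a list of dicts, best first, with "score" (0 to 1); they miss things now and then, are a little off and sometimes report something else, mostly with a low value. They report only what shows in the picture. A call takes as long as a camera call. They do not tell look-alikes from the thing itself.
- imaging.look_for(picture, thing): "extent" ([left, top, width, height] in pixels, round what is visible of it).
- imaging.masks_of(picture, thing): "mask" (400x640 bool, what is visible of it) and "extent" ([left, top, width, height] in pixels, round what is visible of it).
The state is a dict: "t": time; "qpos": joint angles; "dq": joint speeds; "tau": joint torques, N m; "tcp_pos": TCP position; "tcp_rot": TCP orientation; "contact_force": force on the tool from outside, world axes, zero at the start; "moment": the same for the moment, N m; "width": opening from 0.0 (shut) to 1.0 (fully open); "grip_force": force on a finger pad.
Only numpy, scipy, OpenCV 4.12 (cv2) and the standard library are available. Lean on these libraries where they do the work, as an engineer would, in place of code of your own. Each camera call takes 0.05 s, during which the arm holds its last target. There are 200 camera calls.

## Task

The drawer of the grey steel drawer unit is latched shut. Take the long release pin (the one with the flat bar handle) from its wooden stand, push it straight down through the round hole in the unit's top until the hidden spring catch lets go and the drawer springs out, then put the pin back upright in the same hole of the stand and let go. Leave the short pin where it is.

Things in the scene. Friction and masses are not known exactly. Their poses are not given: they have to be found in the camera images.
- long_pin: Long release pin, 120-195 g, upright in a stand hole. Black flat bar handle 20 mm thick (pin's x), 46 wide (y), from 5 to 55 mm above the origin; grip it from above, fingers closing along the pin's x. Under it a steel guard disc 54 mm across, 5 mm thick, rests on the stand; under that a shaft 10 mm thick, 60 mm long. Origin: centre of the guard's underside (tip 60 mm below); z up the pin.
- short_pin: Short pin, not to be moved: round black handle 30 mm across, 50 mm high, same guard disc, shaft only 30 mm (too short for the catch). Origin: centre of the guard's underside, z up. It hangs in the other of the two holes (30 mm wide, 100 mm apart; which is which varies) of a fixed plywood stand, its top 85 mm above the bench. The bar handle's wide side runs roughly along this row.
- unit_hole (a point): Centre of the round access hole's mouth, 30 mm wide, flush in the top of the grey steel drawer unit (200 mm deep, 160 wide, 100 high, fixed). Axes are the unit's: z up, drawer opens to -x. The catch's flat plate lies 42 mm below the mouth, fills the opening and moves straight down; the pin's guard meets the unit's top when its tip is 60 mm down.
- drawer (a joint): How far the drawer is out, in m: 0 latched shut, 0.07 fully out; no handle. The spring catch lets go when its plate is pushed 8 to 9 mm down (pin tip about 51 mm below the hole's mouth) with 5 to 7 N; a spring then drives the drawer out in well under a second and it stays out.
Not all that is in view belongs to the job. What is shaped like the long_pin but green or orange is not meant.

How it is judged (in metres and radians):
On the way, in this order (a step that is already met when the one before it is completed fails the run):
1. the long pin, held in the gripper, is through the unit's access hole, at least 25 mm deep (horizontal distance between long_pin and unit_hole below 0.016 m and z of long_pin in the frame of unit_hole below 0.035 m and angle between long_pin's own z axis and vertical below 0.3 rad and contact force between the fingers and long_pin above 1 N).
2. the drawer has sprung out by more than 60 mm (value of joint drawer above 0.06 m), for 0.1 s.
At the end, for the whole second after the job is handed in: The drawer is out by more than 60 mm; the long pin hangs upright (within 6 degrees) and still in the stand hole it came from, within 22 mm of where it was, released; the short pin is upright within 25 mm of where it was (value of joint drawer above 0.06 m and distance of long_pin from where it was at the start of the episode below 0.022 m and angle between each of long_pin, short_pin's own z axis and vertical below 0.1 rad and linear speed of long_pin below 0.02 m/s and distance of short_pin from where it was at the start of the episode below 0.025 m); the robot touches nothing.
It fails at once if the short pin is taken out of its place (distance of short_pin from where it was at the start of the episode above 0.04 m).
It also fails if it takes over 64 s, if anything falls off the work surface, if the arm or the gripper's body presses on something with over 40 N, if the wrist force passes 120 N, or if a joint passes its speed limit or range.

## Working session

There is one attempt and no reset: what is moved stays moved. The work goes in short steps, Python scripts to look and compute and a tool call to move; the robot and the scene stay as the last step left them, time stands still between calls to the robot, and variables do not carry over. Pictures are saved under pics/ and viewed, at most 10 in all, crops included, and the job is handed in when it is done.

Besides the shell and the picture viewer there is one more tool, called as name(argument=value, ...) on one line, values as JSON. drive_tool: Moves the arm, as the interface text tells. Its arguments: {"type":"object","properties":{"commands":{"type":"array","items":{"type":"object","properties":{"claw":{"type":"number"},"tx":{"type":"number"},"ty":{"type":"number"},"tz":{"type":"number"},"turn":{"type":"number"}}}},"grip_force":{"type":"number"}},"required":["commands"]}

```bash
mkdir -p pics; cat > h.py <<'E'
import numpy as np, cv2
from plant import arm, imaging
def cloud(p):
    K=np.array(p["intrinsics"]);d=np.array(p["dist_coeffs"]);T=np.linalg.inv(np.array(p["camera_from_world"]))
    v,u=np.mgrid[0:400,0:640].astype(np.float64)
    n=cv2.undistortPoints(np.stack([u.ravel(),v.ravel()],1)[:,None],K,d)[:,0].reshape(400,640,2)
    z=p["depth"]
    c=np.stack([n[...,0]*z,-n[...,1]*z,-z,np.ones_like(z)],-1)
    w=(c@T.T)[...,:3]; w[z<=0]=np.nan
    return w
E
python3 - <<'E'
from h import *
print(arm.pinch_z, arm.state())
for n in("scene","top"):
    p=imaging.get_image(n);w=cloud(p)
    cv2.imwrite(f"pics/{n}0.png",p["pixels"][...,::-1])
    np.savez(f"{n}0.npz",w=w,px=p["pixels"])
    for t in("long_pin","short_pin","drawer","unit_hole"):
        try:
            for r in imaging.masks_of(p,t)[:4]:
                q=w[r["mask"]];print(n,t,round(r["score"],2),r["extent"],np.nanmedian(q,0).round(3),np.nanpercentile(q,2,axis=0).round(3),np.nanpercentile(q,98,axis=0).round(3))
        except Exception as e: print(t,e)
E
```

```text
0.0187 {'t': 0.0, 'qpos': array([ 8.85279522e+01,  2.05932257e+01,  6.33096644e-01, -2.07168397e-02,
       -7.01359532e+01, -1.65084769e+01]), 'dq': array([ 0.05593422, -0.02263493,  0.01012048,  0.06393111,  0.03708092,
       -0.00514695]), 'tau': array([ 1.40961827e-03, -5.83327460e+01,  2.93421936e+01,  6.93646610e+00,
       -5.92778975e-03,  5.90301099e-06]), 'tcp_pos': array([0.20822311, 0.64156605, 0.23033646]), 'tcp_rot': array([[ 9.51123507e-01, -3.08810506e-01, -3.83030593e-04],
       [-3.08810707e-01, -9.51122057e-01, -1.66763939e-03],
       [ 1.50675717e-04,  1.70441497e-03, -9.99998536e-01]]), 'contact_force': array([-0.1459908 ,  0.4593446 , -0.80242277]), 'moment': array([ 0.01867671, -0.02839311, -0.00820207]), 'grip_force': 0.0, 'width': 0.9997930218091116}
scene long_pin 0.96 [438.5, 135.5, 29.1, 37.6] [0.577 0.395 0.088] [0.555 0.377 0.015] [0.597 0.416 0.116]
scene long_pin 0.77 [371.6, 115.1, 22.7, 39.1] [0.455 0.287 0.087] [0.427 0.271 0.025] [0.472 0.314 0.116]
scene long_pin 0.76 [398.2, 144.2, 27.6, 33.3] [0.585 0.274 0.116] [0.567 0.256 0.088] [0.601 0.3
[... 382 characters left out ...]
281 0.112] [0.553 0.259 0.085] [0.599 0.305 0.142]
top long_pin 0.86 [212.4, 125.7, 19.0, 20.8] [0.69  0.301 0.09 ] [0.674 0.28  0.06 ] [0.719 0.325 0.117]
top long_pin 0.83 [169.2, 171.3, 18.8, 26.3] [0.569 0.398 0.079] [0.548 0.382 0.06 ] [0.595 0.426 0.117]
top long_pin 0.65 [209.7, 221.1, 21.1, 34.0] [0.445 0.291 0.089] [ 0.423  0.275 -0.   ] [0.468 0.321 0.118]
top short_pin 0.85 [255.9, 176.6, 24.7, 22.9] [0.56  0.179 0.091] [0.54  0.157 0.084] [0.586 0.206 0.142]
top drawer 0.67 [383.0, 237.2, 50.3, 4.8] [ 0.441 -0.138  0.04 ] [ 0.437 -0.211  0.013] [ 0.443 -0.099  0.05 ]
top unit_hole 0.77 [374.0, 152.7, 72.5, 93.1] [ 0.535 -0.151  0.098] [ 0.44  -0.234  0.024] [ 0.638 -0.076  0.103]
```

View pics/scene0.png

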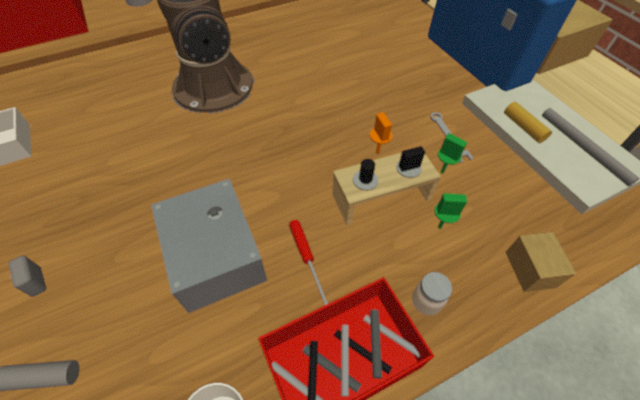

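View pics/top0.png

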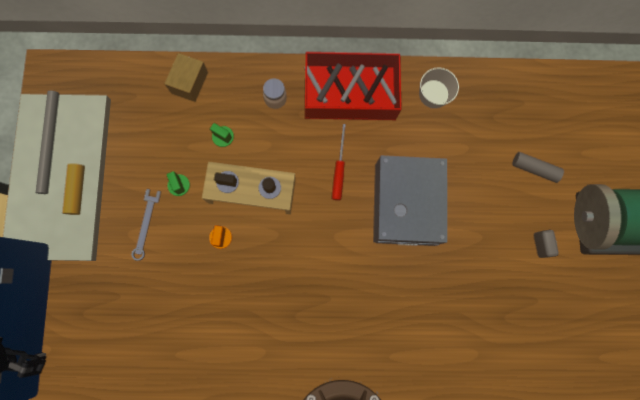

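The top view shows the stand at (250,187), with the black bar-handled pin at (227,181) and the short pin at (269,186). The unit's hole is at (400,211), and the green and orange pins are decoys. Next I'll measure these precisely.

```bash
cat > m.py <<'E'
from h import *
for n in("scene","top"):
    f=np.load(f"{n}0.npz");w=f["w"];px=f["px"]
    x,y,z=np.moveaxis(w,-1,0)
    near=(abs(x-.58)<.05)&(abs(y-.28)<.05)
    t=near&(z>.134)&(z<.15)
    r=cv2.minAreaRect(w[t][:,:2].astype(np.float32)*1000);print(n,"handle",t.sum(),np.median(w[t][:,2]),r, w[t].mean(0).round(4))
    g=near&(z>.0865)&(z<.094); q=w[g]; print(" guard",g.sum(),np.median(q,0).round(4),cv2.minEnclosingCircle(q[:,:2].astype(np.float32)*1000))
    t=(abs(x-.57)<.05)&(abs(y-.175)<.04)&(z>.134)&(z<.15)
    print(" short top",t.sum(),cv2.minEnclosingCircle(w[t][:,:2].astype(np.float32)*1000), w[t].mean(0).round(4))
    s=(abs(z-.085)<.0025)&(abs(x-.57)<.08)&(abs(y-.23)<.13)
    print(" stand",s.sum(),cv2.minAreaRect(w[s][:,:2].astype(np.float32)*1000))
    u=(abs(z-.1)<.004)&(abs(x-.54)<.13)&(abs(y+.15)<.12)
    print(" unit",u.sum(),np.median(w[u][:,2]),cv2.minAreaRect(w[u][:,:2].astype(np.float32)*1000))
    c=(z<.09)&(abs(x-.54)<.07)&(abs(y+.15)<.05)
    v,uu=np.nonzero(c); print(" holepix",c.sum(),uu.mean() if len(uu) else 0,v.mean() if len(v) else 0,np.nanmedian(w[c],0) if len(uu) else 0)
    cu,cv=(400,211) if n=="top" else (215,213)
    a=px[cv-25:cv+25,cu-30:cu+30]; b=px[150:200,205:300] if n=="top" else px[135:200,335:440]
    im=np.vstack([cv2.resize(a,(600,290),interpolation=2),cv2.resize(b,(600,300),interpolation=2)])
    cv2.imwrite(f"pics/c_{n}.png",im[...,::-1])
E
python3 m.py
```

```text
scene handle 196 0.1393267381047471 ((577.6131591796875, 279.4009094238281), (46.269508361816406, 21.29551124572754), 82.2895736694336) [0.579  0.2778 0.1391]
 guard 275 [0.5904 0.2707 0.0892] ((579.426025390625, 279.02691650390625), 61.311832427978516)
 short top 150 ((565.2105102539062, 178.9180145263672), 15.507259368896484) [0.5666 0.1775 0.1394]
 stand 2101 ((569.5673217773438, 230.12637329101562), (211.1886749267578, 92.52560424804688), 82.79814147949219)
 unit 7756 0.10066450376814973 ((542.4331665039062, -159.99734497070312), (158.9320526123047, 202.07098388671875), 88.0934066772461)
 holepix 36 215.30555555555554 216.94444444444446 [ 0.4931689  -0.13097112  0.05827052]
top handle 168 0.13843705821456964 ((576.75830078125, 282.996337890625), (45.86015319824219, 20.604827880859375), 82.4227523803711) [0.5762 0.2824 0.1385]
 guard 292 [0.5648 0.2784 0.0881] ((575.621826171875, 278.0700378417969), 65.12753295898438)
 short top 128 ((564.5380249023438, 182.00784301757812), 14.701059341430664) [0.5642 0.1817 0.1383]
 stand 1740 ((569.1571655273438, 233.0260772705078), (209.9830780029297, 90.36031341552734), 83.10114288330078)
 unit 4657 0.09885885476772938 ((541.9198608398438, -156.88038635253906), (159.8203125, 200.85845947265625), 87.85735321044922)
 holepix 118 399.7118644067797 209.6949152542373 [ 0.51807169 -0.13392021  0.05687978]
```

View pics/c_top.png

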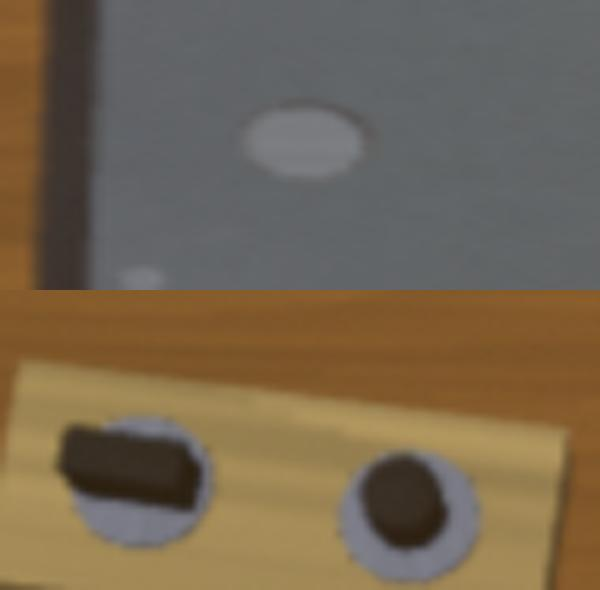

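View pics/c_scene.png

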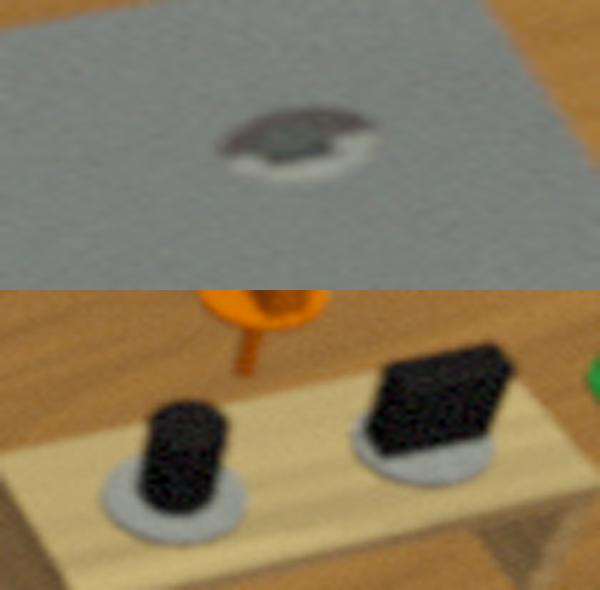

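Both crops show the same thing. The top crop's lower half has the bar handle on its disc at about (130,470) and the round short pin at (405,500). The hole's ellipse is centred at about (306,141) in the top crop and (298,145) in the scene crop. I'll convert those to world positions.

```bash
python3 - <<'E'
from h import *
for n,uv in(("top",(400.1,209.8)),("scene",(214.4,212.4))):
    p=imaging.get_image(n);K=np.array(p["intrinsics"]);T=np.linalg.inv(np.array(p["camera_from_world"]))
    q=cv2.undistortPoints(np.array([[uv]],float),K,np.array(p["dist_coeffs"]))[0,0]
    d=T[:3,:3]@[q[0],-q[1],-1];o=T[:3,3]
    zz=.0989 if n=="top" else .1007
    print(n,o.round(3),(o+d*(zz-o[2])/d[2]).round(4))
E
```

```text
top [0.348 0.093 1.288] [ 0.5125 -0.1267  0.0989]
scene [ 0.955 -0.124  0.698] [ 0.5132 -0.1287  0.1007]
```

drive_tool(commands=[{"tz": -1,"turn": 7,"claw": -1},{"turn": 7,"claw": -1},{"turn": 7,"claw": -1},{"turn": 7,"claw": -1},{"turn": 7,"claw": -1},{"turn": 7,"claw": -1},{"turn": 7,"claw": -1},{"turn": 7,"claw": -1},{"turn": 7,"claw": -1},{"turn": 7,"claw": -1}], grip_force=40)

```text
schema error: expected keys claw, tx, ty, tz, turn
```

drive_tool(commands=[{"claw": -1,"tx": 0,"ty": 0,"tz": -1,"turn": 7},{"claw": -1,"tx": 0,"ty": 0,"tz": 0,"turn": 7},{"claw": -1,"tx": 0,"ty": 0,"tz": 0,"turn": 7},{"claw": -1,"tx": 0,"ty": 0,"tz": 0,"turn": 7},{"claw": -1,"tx": 0,"ty": 0,"tz": 0,"turn": 7},{"claw": -1,"tx": 0,"ty": 0,"tz": 0,"turn": 7},{"claw": -1,"tx": 0,"ty": 0,"tz": 0,"turn": 7},{"claw": -1,"tx": 0,"ty": 0,"tz": 0,"turn": 7},{"claw": -1,"tx": 0,"ty": 0,"tz": 0,"turn": 7},{"claw": -1,"tx": 0,"ty": 0,"tz": 0,"turn": 7}], grip_force=40)

```text
t: 1.43
tcp_pos: [0.2084, 0.642, 0.2413]
tcp_rot: [[0.029, -1.0, -0.0], [-1.0, -0.029, 0.0], [-0.0, 0.0, -1.0]]
contact_force: [0.3, 0.2, -0.4]
width: 1.001
grip_force: 0.0
```

```bash
cat > d.py <<'E'
from h import *
import sys
a=list(map(float,sys.argv[1:]))
s=arm.state();R=s["tcp_rot"]
print("t",s["t"],"tcp",s["tcp_pos"].round(4),"F",s["contact_force"].round(1),"w",round(s["width"],3),"g",round(s["grip_force"],1),"q",s["qpos"].round(0))
print("tool delta cm",((R.T@(np.array(a[:3])-s["tcp_pos"]))*100).round(2),"z",R[:,2].round(4))
y=np.degrees(np.arctan2(R[1,1],R[0,1]));print("turn needed",round((y-a[3]+90)%180-90,2))
E
python3 d.py .577 .281 .2 -7.5
```

```text
t 1.4333 tcp [0.2084 0.642  0.2413] F [ 0.3  0.2 -0.4] w 1.001 g 0.0 q [ 89.  20.   2.  -0. -71. -87.]
tool delta cm [ 37.16 -35.8    4.13] z [-0.  0. -1.]
turn needed 9.17
```

drive_tool(commands=[{"claw": -1,"tx": 2,"ty": -2,"tz": 0,"turn": 0},{"claw": -1,"tx": 2,"ty": -2,"tz": 0,"turn": 0},{"claw": -1,"tx": 2,"ty": -2,"tz": 0,"turn": 0},{"claw": -1,"tx": 2,"ty": -2,"tz": 0,"turn": 0},{"claw": -1,"tx": 2,"ty": -2,"tz": 0,"turn": 0},{"claw": -1,"tx": 2,"ty": -2,"tz": 0,"turn": 0},{"claw": -1,"tx": 2,"ty": -2,"tz": 0,"turn": 0},{"claw": -1,"tx": 2,"ty": -2,"tz": 0,"turn": 0},{"claw": -1,"tx": 2,"ty": -2,"tz": 0,"turn": 0},{"claw": -1,"tx": 2,"ty": -2,"tz": 0,"turn": 0}])

```text
t: 2.27
tcp_pos: [0.4161, 0.4482, 0.2415]
tcp_rot: [[0.035, -0.999, 0.0], [-0.999, -0.035, 0.0], [-0.0, -0.0, -1.0]]
contact_force: [0.3, 0.2, -0.3]
width: 1.003
grip_force: 0.0
```

drive_tool(commands=[{"claw": -1,"tx": 2,"ty": -2,"tz": 0,"turn": 0},{"claw": -1,"tx": 2,"ty": -2,"tz": 0,"turn": 0},{"claw": -1,"tx": 2,"ty": -2,"tz": 0,"turn": 0},{"claw": -1,"tx": 2,"ty": -2,"tz": 0,"turn": 0},{"claw": -1,"tx": 2,"ty": -2,"tz": 0,"turn": 0},{"claw": -1,"tx": 2,"ty": -2,"tz": 0,"turn": 0},{"claw": -1,"tx": 2,"ty": -2,"tz": 0,"turn": 0},{"claw": -1,"tx": 0,"ty": 0,"tz": 0,"turn": 4.6},{"claw": -1,"tx": 0,"ty": 0,"tz": 0,"turn": 4.6},{"claw": -1,"tx": 0,"ty": 0,"tz": 0,"turn": 0}])

```text
t: 3.1
tcp_pos: [0.5606, 0.3135, 0.2412]
tcp_rot: [[-0.13, -0.992, -0.0], [-0.992, 0.13, -0.0], [0.0, 0.0, -1.0]]
contact_force: [0.7, -0.1, -0.0]
width: 1.002
grip_force: 0.0
```

```bash
python3 d.py .577 .281 .099 -7.5
```

```text
t 3.1 tcp [0.5606 0.3135 0.2412] F [ 0.7 -0.1 -0. ] w 1.002 g 0.0 q [ 47.  17.  -3.  -0. -70. -54.]
tool delta cm [ 3.01 -2.05 14.22] z [-1.e-04 -1.e-04 -1.e+00]
turn needed 0.04
```

drive_tool(commands=[{"claw": -1,"tx": 1,"ty": -0.7,"tz": 0,"turn": 0},{"claw": -1,"tx": 1,"ty": -0.7,"tz": 0,"turn": 0},{"claw": -1,"tx": 1,"ty": -0.65,"tz": 0,"turn": 0},{"claw": -1,"tx": 0,"ty": 0,"tz": 1.2,"turn": 0},{"claw": -1,"tx": 0,"ty": 0,"tz": 1.2,"turn": 0},{"claw": -1,"tx": 0,"ty": 0,"tz": 1.2,"turn": 0},{"claw": -1,"tx": 0,"ty": 0,"tz": 1.2,"turn": 0},{"claw": -1,"tx": 0,"ty": 0,"tz": 1.2,"turn": 0},{"claw": -1,"tx": 0,"ty": 0,"tz": 0,"turn": 0},{"claw": -1,"tx": 0,"ty": 0,"tz": 0,"turn": 0}])

```text
t: 3.93
tcp_pos: [0.5763, 0.2818, 0.18]
tcp_rot: [[-0.124, -0.992, -0.002], [-0.992, 0.124, -0.002], [0.002, 0.001, -1.0]]
contact_force: [0.4, 0.0, -0.2]
width: 0.999
grip_force: 0.0
```

```bash
python3 d.py .577 .281 .099 -7.5; python3 - <<'E'
from h import *
p=imaging.get_image("scene");cv2.imwrite("pics/s1.png",cv2.resize(p["pixels"][60:240,300:540,::-1],(800,600)))
E
```

```text
t 3.9333 tcp [0.5763 0.2818 0.18  ] F [ 0.4  0.  -0.2] w 0.999 g 0.0 q [ 43.  20.  -8.   0. -63. -51.]
tool delta cm [ 0.05 -0.1   8.1 ] z [-0.0017 -0.0017 -1.    ]
turn needed 0.35
```

View pics/s1.png

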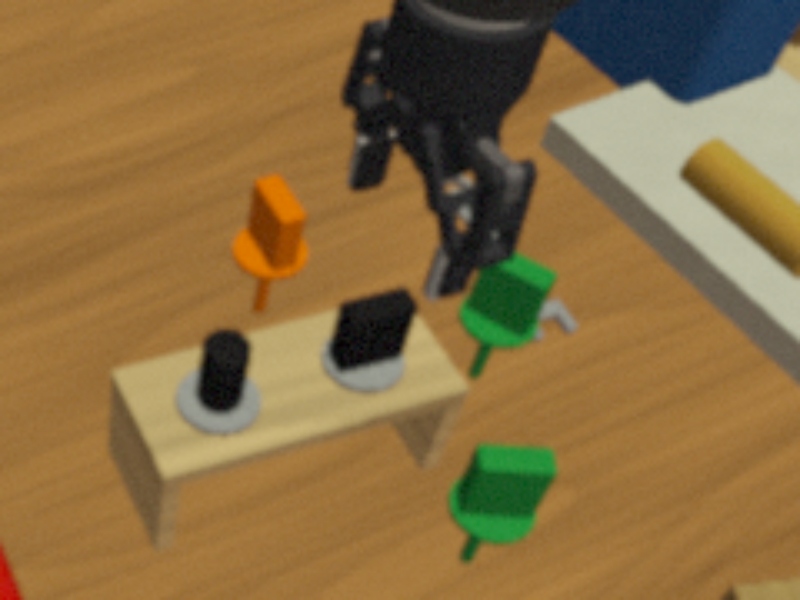

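The crop shows the open fingers at (370,180) and (440,285), straddling the black bar handle at (372,330) and above it. The approach is clear, so I'll descend and close.

drive_tool(commands=[{"claw": -1,"tx": 0,"ty": -0.1,"tz": 1,"turn": 0},{"claw": -1,"tx": 0,"ty": 0,"tz": 1,"turn": 0},{"claw": -1,"tx": 0,"ty": 0,"tz": 1,"turn": 0},{"claw": -1,"tx": 0,"ty": 0,"tz": 1,"turn": 0},{"claw": -1,"tx": 0,"ty": 0,"tz": 1,"turn": 0},{"claw": -1,"tx": 0,"ty": 0,"tz": 1,"turn": 0},{"claw": -1,"tx": 0,"ty": 0,"tz": 1,"turn": 0},{"claw": -1,"tx": 0,"ty": 0,"tz": 1,"turn": 0},{"claw": -1,"tx": 0,"ty": 0,"tz": 0,"turn": 0},{"claw": -1,"tx": 0,"ty": 0,"tz": 0,"turn": 0}])

```text
t: 4.82
tcp_pos: [0.5775, 0.2815, 0.1005]
tcp_rot: [[-0.125, -0.992, -0.001], [-0.992, 0.125, -0.001], [0.001, 0.001, -1.0]]
contact_force: [-0.5, 0.4, -0.1]
width: 1.0
grip_force: 0.0
```

drive_tool(commands=[{"claw": 1,"tx": 0,"ty": 0,"tz": 0,"turn": 0},{"claw": 1,"tx": 0,"ty": 0,"tz": 0,"turn": 0},{"claw": 1,"tx": 0,"ty": 0,"tz": 0,"turn": 0},{"claw": 1,"tx": 0,"ty": 0,"tz": 0,"turn": 0},{"claw": 1,"tx": 0,"ty": 0,"tz": 0,"turn": 0},{"claw": 1,"tx": 0,"ty": 0,"tz": 0,"turn": 0},{"claw": 1,"tx": 0,"ty": 0,"tz": 0,"turn": 0},{"claw": 1,"tx": 0,"ty": 0,"tz": 0,"turn": 0},{"claw": 1,"tx": 0,"ty": 0,"tz": 0,"turn": 0},{"claw": 1,"tx": 0,"ty": 0,"tz": 0,"turn": 0}], grip_force=60)

```text
t: 5.65
tcp_pos: [0.578, 0.2819, 0.1017]
tcp_rot: [[-0.125, -0.992, 0.001], [-0.992, 0.125, 0.0], [-0.0, -0.001, -1.0]]
contact_force: [-0.1, -0.7, 4.8]
width: 0.226
grip_force: 59.1
```

drive_tool(commands=[{"claw": 1,"tx": 0,"ty": 0,"tz": -1,"turn": 0},{"claw": 1,"tx": 0,"ty": 0,"tz": -1.5,"turn": 0},{"claw": 1,"tx": 0,"ty": 0,"tz": -1.5,"turn": 0},{"claw": 1,"tx": 0,"ty": 0,"tz": -1.5,"turn": 0},{"claw": 1,"tx": 0,"ty": 0,"tz": -2,"turn": 0},{"claw": 1,"tx": 0,"ty": 0,"tz": -2,"turn": 0},{"claw": 1,"tx": 0,"ty": 0,"tz": -2,"turn": 0},{"claw": 1,"tx": 0,"ty": 0,"tz": -2,"turn": 0},{"claw": 1,"tx": 0,"ty": 0,"tz": -2,"turn": 0},{"claw": 1,"tx": 0,"ty": 0,"tz": 0,"turn": 0}])

```text
t: 6.48
tcp_pos: [0.5791, 0.2823, 0.2612]
tcp_rot: [[-0.125, -0.992, 0.005], [-0.992, 0.125, 0.003], [-0.004, -0.005, -1.0]]
contact_force: [1.0, 0.1, 0.4]
width: 0.229
grip_force: 58.7
```

```bash
python3 d.py .513 -.128 .2 -7.5; python3 - <<'E'
from h import *
for n in("scene","top"):
    p=imaging.get_image(n);w=cloud(p)
    a=p["pixels"][...,::-1]
    if n=="scene": cv2.imwrite("pics/s2.png",cv2.resize(a[20:220,300:540],(720,600)))
    for r in imaging.masks_of(p,"long_pin")[:4]: print(n,r["score"],r["extent"],np.nanmedian(w[r["mask"]],0).round(3))
E
```

```text
t 6.4833 tcp [0.5791 0.2823 0.2612] F [1.  0.1 0.4] w 0.229 g 58.7 q [ 43.  17.  -1.   0. -72. -51.]
tool delta cm [41.56  1.47  5.96] z [ 0.005  0.003 -1.   ]
turn needed 0.34
scene 0.88 [434.2, 193.9, 34.1, 35.5] [0.702 0.294 0.088]
scene 0.87 [373.4, 113.8, 18.9, 42.6] [0.454 0.287 0.084]
scene 0.59 [438.6, 137.6, 29.8, 33.2] [0.576 0.396 0.084]
top 0.74 [211.3, 157.4, 20.9, 20.4] [0.568 0.266 0.249]
top 0.73 [209.3, 224.2, 22.2, 26.7] [0.447 0.291 0.098]
top 0.62 [171.0, 173.1, 16.1, 26.0] [0.568 0.398 0.087]
top 0.61 [218.9, 126.8, 9.4, 20.8] [0.688 0.29  0.081]
```

View pics/s2.png

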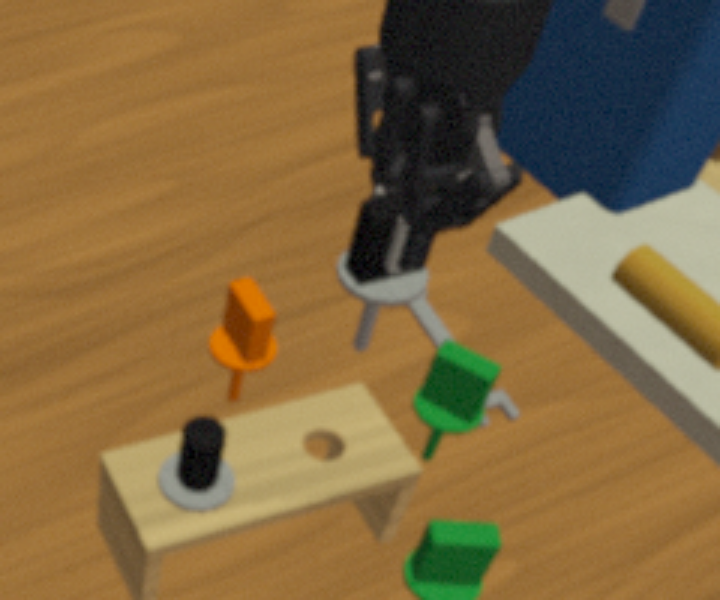

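The crop shows the pin held upright at (385,250) with its shaft pointing down. The empty stand hole is at (323,445) and the short pin is untouched. Carrying it to the unit.

drive_tool(commands=[{"claw": 1,"tx": 1,"ty": 0,"tz": 0,"turn": 0},{"claw": 1,"tx": 2,"ty": 0.1,"tz": 0,"turn": 0},{"claw": 1,"tx": 2.5,"ty": 0.1,"tz": 0,"turn": 0},{"claw": 1,"tx": 2.5,"ty": 0.1,"tz": 0,"turn": 0},{"claw": 1,"tx": 2.5,"ty": 0.1,"tz": 0,"turn": 0},{"claw": 1,"tx": 2.5,"ty": 0.1,"tz": 0,"turn": 0},{"claw": 1,"tx": 2.5,"ty": 0.1,"tz": 0,"turn": 0},{"claw": 1,"tx": 2.5,"ty": 0.1,"tz": 0,"turn": 0},{"claw": 1,"tx": 2.5,"ty": 0.1,"tz": 0,"turn": 0},{"claw": 1,"tx": 2.5,"ty": 0.1,"tz": 0,"turn": 0}])

```text
t: 7.52
tcp_pos: [0.5389, 0.0529, 0.2554]
tcp_rot: [[-0.125, -0.992, -0.002], [-0.992, 0.125, -0.001], [0.001, 0.002, -1.0]]
contact_force: [-0.3, -0.3, -1.8]
width: 0.225
grip_force: 58.7
```

drive_tool(commands=[{"claw": 1,"tx": 2.5,"ty": 0.1,"tz": 0,"turn": 0},{"claw": 1,"tx": 2.5,"ty": 0.1,"tz": 0,"turn": 0},{"claw": 1,"tx": 2.5,"ty": 0.1,"tz": 0,"turn": 0},{"claw": 1,"tx": 2.5,"ty": 0.1,"tz": 0,"turn": 0},{"claw": 1,"tx": 2.5,"ty": 0.1,"tz": 0,"turn": 0},{"claw": 1,"tx": 2.5,"ty": 0.1,"tz": 0,"turn": 0},{"claw": 1,"tx": 2,"ty": 0,"tz": 0,"turn": 0},{"claw": 1,"tx": 1,"ty": 0,"tz": 0,"turn": 0},{"claw": 1,"tx": 0.5,"ty": 0,"tz": 0,"turn": 0},{"claw": 1,"tx": 0,"ty": 0,"tz": 0,"turn": 0}])

```text
t: 8.35
tcp_pos: [0.5104, -0.1288, 0.2557]
tcp_rot: [[-0.126, -0.992, -0.001], [-0.992, 0.126, 0.0], [0.0, 0.001, -1.0]]
contact_force: [0.1, 0.7, -2.2]
width: 0.225
grip_force: 58.7
```

```bash
python3 d.py .513 -.127 .205 -7.5
```

```text
t 8.35 tcp [ 0.5104 -0.1288  0.2557] F [ 0.1  0.7 -2.2] w 0.225 g 58.7 q [  7.   6. -16.  -0. -69. -14.]
tool delta cm [-0.22 -0.24  5.07] z [-0.0012  0.     -1.    ]
turn needed 0.24
```

drive_tool(commands=[{"claw": 1,"tx": -0.2,"ty": -0.25,"tz": 0,"turn": 0},{"claw": 1,"tx": 0,"ty": 0,"tz": 1,"turn": 0},{"claw": 1,"tx": 0,"ty": 0,"tz": 1,"turn": 0},{"claw": 1,"tx": 0,"ty": 0,"tz": 1,"turn": 0},{"claw": 1,"tx": 0,"ty": 0,"tz": 1,"turn": 0},{"claw": 1,"tx": 0,"ty": 0,"tz": 1,"turn": 0},{"claw": 1,"tx": 0,"ty": 0,"tz": 1,"turn": 0},{"claw": 1,"tx": 0,"ty": 0,"tz": 0.8,"turn": 0},{"claw": 1,"tx": 0,"ty": 0,"tz": 0,"turn": 0},{"claw": 1,"tx": 0,"ty": 0,"tz": 0,"turn": 0}])

```text
t: 9.18
tcp_pos: [0.5135, -0.1265, 0.1878]
tcp_rot: [[-0.125, -0.992, -0.001], [-0.992, 0.125, -0.0], [0.0, 0.001, -1.0]]
contact_force: [0.5, 0.6, -0.9]
width: 0.227
grip_force: 58.7
```

```bash
python3 d.py .513 -.127 .13 -7.5;python3 - <<'E'
from h import *
p=imaging.get_image("scene");cv2.imwrite("pics/s3.png",cv2.resize(p["pixels"][110:290,130:330,::-1],(660,594)))
w=cloud(p);x,y,z=np.moveaxis(w,-1,0)
m=(z>.106)&(z<.122)&(abs(x-.513)<.05)&(abs(y+.128)<.05)
print(m.sum(),np.median(w[m],0).round(4))
g=(z>.118)&(z<.132)&(abs(x-.513)<.05)&(abs(y+.128)<.05);print(g.sum(),np.nanmin(w[g],0),np.nanmax(w[g],0))
E
```

```text
t 9.1833 tcp [ 0.5135 -0.1265  0.1878] F [ 0.5  0.6 -0.9] w 0.227 g 58.7 q [  7.   9. -21.   0. -60. -15.]
tool delta cm [0.05 0.04 5.78] z [-1.e-03 -3.e-04 -1.e+00]
turn needed 0.32
15 [ 0.5174 -0.1279  0.118 ]
24 [ 0.51383638 -0.13260318  0.11804702] [ 0.5187673  -0.12351453  0.13124735]
```

View pics/s3.png

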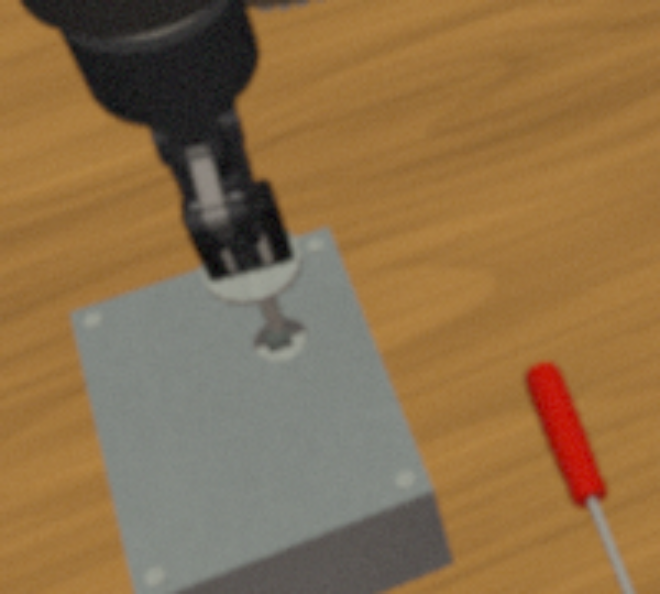

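The shaft sits right above the hole at about (278,335), centred to within about 1–2 mm. Inserting.

drive_tool(commands=[{"claw": 1,"tx": 0,"ty": 0,"tz": 0.8,"turn": 0},{"claw": 1,"tx": 0,"ty": 0,"tz": 0.8,"turn": 0},{"claw": 1,"tx": 0,"ty": 0,"tz": 0.8,"turn": 0},{"claw": 1,"tx": 0,"ty": 0,"tz": 0.8,"turn": 0},{"claw": 1,"tx": 0,"ty": 0,"tz": 0.8,"turn": 0},{"claw": 1,"tx": 0,"ty": 0,"tz": 0.5,"turn": 0},{"claw": 1,"tx": 0,"ty": 0,"tz": 0.2,"turn": 0},{"claw": 1,"tx": 0,"ty": 0,"tz": 0,"turn": 0},{"claw": 1,"tx": 0,"ty": 0,"tz": 0,"turn": 0},{"claw": 1,"tx": 0,"ty": 0,"tz": 0,"turn": 0}])

```text
t: 10.07
tcp_pos: [0.514, -0.1264, 0.1417]
tcp_rot: [[-0.125, -0.992, 0.001], [-0.992, 0.125, -0.0], [-0.0, -0.001, -1.0]]
contact_force: [-0.2, -0.0, -1.1]
width: 0.226
grip_force: 58.7
```

drive_tool(commands=[{"claw": 1,"tx": 0,"ty": 0,"tz": 0.3,"turn": 0},{"claw": 1,"tx": 0,"ty": 0,"tz": 0.3,"turn": 0},{"claw": 1,"tx": 0,"ty": 0,"tz": 0.3,"turn": 0},{"claw": 1,"tx": 0,"ty": 0,"tz": 0.3,"turn": 0},{"claw": 1,"tx": 0,"ty": 0,"tz": 0.3,"turn": 0},{"claw": 1,"tx": 0,"ty": 0,"tz": 0.2,"turn": 0},{"claw": 1,"tx": 0,"ty": 0,"tz": 0,"turn": 0},{"claw": 1,"tx": 0,"ty": 0,"tz": 0,"turn": 0},{"claw": 1,"tx": 0,"ty": 0,"tz": 0,"turn": 0},{"claw": 1,"tx": 0,"ty": 0,"tz": 0,"turn": 0}])

```text
t: 10.9
tcp_pos: [0.514, -0.1264, 0.1245]
tcp_rot: [[-0.125, -0.992, 0.0], [-0.992, 0.125, -0.0], [-0.0, -0.0, -1.0]]
contact_force: [-0.3, 0.6, 2.9]
width: 0.226
grip_force: 59.3
```

```bash
cat > dr.py <<'E'
from h import *
p=imaging.get_image("top");w=cloud(p);x,y,z=np.moveaxis(w,-1,0)
m=(z>.012)&(z<.095)&(abs(y+.16)<.06)&(x<.45)&(x>.33)
print("front pts",m.sum(),np.nanpercentile(x[m],[2,50]) if m.any() else "")
E
python3 d.py .513 -.127 .12 -7.5; python3 dr.py
```

```text
t 10.9 tcp [ 0.514  -0.1264  0.1245] F [-0.3  0.6  2.9] w 0.226 g 59.3 q [  7.  12. -26.   0. -52. -15.]
tool delta cm [0.07 0.09 0.45] z [ 5.e-04 -0.e+00 -1.e+00]
turn needed 0.32
front pts 667 [0.36790819 0.39408716]
```

The drawer is out by about 70 mm. Retracting straight up, then back to the stand.

drive_tool(commands=[{"claw": 1,"tx": 0,"ty": 0,"tz": -1,"turn": 0},{"claw": 1,"tx": 0,"ty": 0,"tz": -1.5,"turn": 0},{"claw": 1,"tx": 0,"ty": 0,"tz": -1.5,"turn": 0},{"claw": 1,"tx": 0,"ty": 0,"tz": -1.5,"turn": 0},{"claw": 1,"tx": 0,"ty": 0,"tz": -1.5,"turn": 0},{"claw": 1,"tx": 0,"ty": 0,"tz": -1.5,"turn": 0},{"claw": 1,"tx": 0,"ty": 0,"tz": -1.5,"turn": 0},{"claw": 1,"tx": 0,"ty": 0,"tz": -1.5,"turn": 0},{"claw": 1,"tx": 0,"ty": 0,"tz": -1.5,"turn": 0},{"claw": 1,"tx": 0,"ty": 0,"tz": -0.5,"turn": 0}])

```text
t: 11.78
tcp_pos: [0.514, -0.1266, 0.2616]
tcp_rot: [[-0.125, -0.992, 0.002], [-0.992, 0.125, -0.0], [-0.0, -0.002, -1.0]]
contact_force: [-0.5, 0.2, -1.7]
width: 0.226
grip_force: 58.8
```

drive_tool(commands=[{"claw": 1,"tx": -1,"ty": 0,"tz": 0,"turn": 0},{"claw": 1,"tx": -2,"ty": -0.1,"tz": 0,"turn": 0},{"claw": 1,"tx": -2.5,"ty": -0.1,"tz": 0,"turn": 0},{"claw": 1,"tx": -2.5,"ty": -0.1,"tz": 0,"turn": 0},{"claw": 1,"tx": -2.5,"ty": -0.1,"tz": 0,"turn": 0},{"claw": 1,"tx": -2.5,"ty": -0.1,"tz": 0,"turn": 0},{"claw": 1,"tx": -2.5,"ty": -0.1,"tz": 0,"turn": 0},{"claw": 1,"tx": -2.5,"ty": -0.1,"tz": 0,"turn": 0},{"claw": 1,"tx": -2.5,"ty": -0.1,"tz": 0,"turn": 0},{"claw": 1,"tx": -2.5,"ty": -0.1,"tz": 0,"turn": 0}])

```text
t: 12.62
tcp_pos: [0.5505, 0.1022, 0.2581]
tcp_rot: [[-0.125, -0.992, -0.002], [-0.992, 0.125, -0.0], [0.001, 0.002, -1.0]]
contact_force: [0.6, -0.8, -1.4]
width: 0.227
grip_force: 58.8
```

drive_tool(commands=[{"claw": 1,"tx": -2.5,"ty": -0.1,"tz": 0,"turn": 0},{"claw": 1,"tx": -2.5,"ty": -0.1,"tz": 0,"turn": 0},{"claw": 1,"tx": -2.5,"ty": -0.1,"tz": 0,"turn": 0},{"claw": 1,"tx": -2.5,"ty": -0.1,"tz": 0,"turn": 0},{"claw": 1,"tx": -2.5,"ty": -0.1,"tz": 0,"turn": 0},{"claw": 1,"tx": -2.5,"ty": 0,"tz": 0,"turn": 0},{"claw": 1,"tx": -2,"ty": 0,"tz": 0,"turn": 0},{"claw": 1,"tx": -1,"ty": 0,"tz": 0,"turn": 0},{"claw": 1,"tx": 0,"ty": 0,"tz": 0,"turn": 0},{"claw": 1,"tx": 0,"ty": 0,"tz": 0,"turn": 0}])

```text
t: 13.45
tcp_pos: [0.5783, 0.2788, 0.2584]
tcp_rot: [[-0.124, -0.992, -0.001], [-0.992, 0.124, -0.001], [0.001, 0.001, -1.0]]
contact_force: [0.6, -0.1, -0.3]
width: 0.226
grip_force: 58.7
```

```bash
python3 d.py .578 .2815 .185 -7.2
```

```text
t 13.45 tcp [0.5783 0.2788 0.2584] F [ 0.6 -0.1 -0.3] w 0.226 g 58.7 q [ 43.  17.  -1.  -0. -72. -50.]
tool delta cm [-0.27  0.05  7.34] z [-0.0015 -0.0011 -1.    ]
turn needed 0.06
```

drive_tool(commands=[{"claw": 1,"tx": -0.25,"ty": 0,"tz": 0,"turn": 0},{"claw": 1,"tx": 0,"ty": 0,"tz": 1.2,"turn": 0},{"claw": 1,"tx": 0,"ty": 0,"tz": 1.2,"turn": 0},{"claw": 1,"tx": 0,"ty": 0,"tz": 1.2,"turn": 0},{"claw": 1,"tx": 0,"ty": 0,"tz": 1.2,"turn": 0},{"claw": 1,"tx": 0,"ty": 0,"tz": 1.2,"turn": 0},{"claw": 1,"tx": 0,"ty": 0,"tz": 0.8,"turn": 0},{"claw": 1,"tx": 0,"ty": 0,"tz": 0.5,"turn": 0},{"claw": 1,"tx": 0,"ty": 0,"tz": 0,"turn": 0},{"claw": 1,"tx": 0,"ty": 0,"tz": 0,"turn": 0}])

```text
t: 14.28
tcp_pos: [0.5793, 0.2811, 0.1862]
tcp_rot: [[-0.125, -0.992, 0.0], [-0.992, 0.125, -0.0], [0.0, -0.0, -1.0]]
contact_force: [-0.3, 0.1, -0.7]
width: 0.226
grip_force: 58.7
```

```bash
python3 d.py .578 .2815 .103 -7.2;python3 - <<'E'
from h import *
p=imaging.get_image("scene");cv2.imwrite("pics/s4.png",cv2.resize(p["pixels"][60:220,320:480,::-1],(600,600)))
E
```

```text
t 14.2833 tcp [0.5793 0.2811 0.1862] F [-0.3  0.1 -0.7] w 0.226 g 58.7 q [ 43.  19.  -7.   0. -64. -50.]
tool delta cm [-0.02  0.13  8.32] z [ 0.e+00 -3.e-04 -1.e+00]
turn needed 0.03
```

View pics/s4.png

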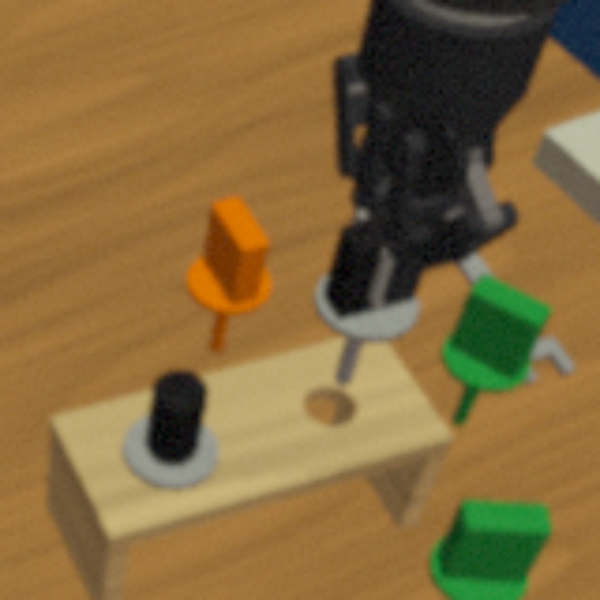

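The crop shows the pin's tip at (344,382), just above the stand hole at (330,405) and lined up to within a few mm. I'll shift it 2 mm toward the hole's centre and lower it.

drive_tool(commands=[{"claw": 1,"tx": 0.2,"ty": 0.1,"tz": 0.5,"turn": 0},{"claw": 1,"tx": 0,"ty": 0,"tz": 1,"turn": 0},{"claw": 1,"tx": 0,"ty": 0,"tz": 1,"turn": 0},{"claw": 1,"tx": 0,"ty": 0,"tz": 1,"turn": 0},{"claw": 1,"tx": 0,"ty": 0,"tz": 1,"turn": 0},{"claw": 1,"tx": 0,"ty": 0,"tz": 1,"turn": 0},{"claw": 1,"tx": 0,"ty": 0,"tz": 1,"turn": 0},{"claw": 1,"tx": 0,"ty": 0,"tz": 0.9,"turn": 0},{"claw": 1,"tx": 0,"ty": 0,"tz": 0.4,"turn": 0},{"claw": 1,"tx": 0,"ty": 0,"tz": 0.3,"turn": 0}])

```text
t: 15.17
tcp_pos: [0.5777, 0.279, 0.1043]
tcp_rot: [[-0.125, -0.992, -0.001], [-0.992, 0.125, -0.001], [0.001, 0.001, -1.0]]
contact_force: [0.9, 0.4, -1.0]
width: 0.228
grip_force: 58.7
```

drive_tool(commands=[{"claw": 1,"tx": 0,"ty": 0,"tz": 0,"turn": 0},{"claw": 1,"tx": 0,"ty": 0,"tz": 0,"turn": 0},{"claw": 1,"tx": 0,"ty": 0,"tz": 0,"turn": 0},{"claw": 1,"tx": 0,"ty": 0,"tz": 0,"turn": 0},{"claw": 1,"tx": 0,"ty": 0,"tz": 0,"turn": 0},{"claw": 1,"tx": 0,"ty": 0,"tz": 0,"turn": 0},{"claw": 1,"tx": 0,"ty": 0,"tz": 0,"turn": 0},{"claw": 1,"tx": 0,"ty": 0,"tz": 0,"turn": 0},{"claw": 1,"tx": 0,"ty": 0,"tz": 0,"turn": 0},{"claw": 1,"tx": 0,"ty": 0,"tz": 0,"turn": 0}])

```text
t: 16.0
tcp_pos: [0.5779, 0.2792, 0.1053]
tcp_rot: [[-0.125, -0.992, 0.0], [-0.992, 0.125, 0.0], [-0.0, -0.0, -1.0]]
contact_force: [0.1, -0.4, -1.5]
width: 0.228
grip_force: 58.7
```

Not touching yet, about 3 mm above the seat. I'll lower slightly, open slowly, then rise.

drive_tool(commands=[{"claw": 1,"tx": 0,"ty": 0,"tz": 0.2,"turn": 0},{"claw": 1,"tx": 0,"ty": 0,"tz": 0.1,"turn": 0},{"claw": 1,"tx": 0,"ty": 0,"tz": 0,"turn": 0},{"claw": 1,"tx": 0,"ty": 0,"tz": 0,"turn": 0},{"claw": 0.4,"tx": 0,"ty": 0,"tz": 0,"turn": 0},{"claw": 0.2,"tx": 0,"ty": 0,"tz": 0,"turn": 0},{"claw": 0,"tx": 0,"ty": 0,"tz": 0,"turn": 0},{"claw": -0.5,"tx": 0,"ty": 0,"tz": 0,"turn": 0},{"claw": -1,"tx": 0,"ty": 0,"tz": 0,"turn": 0},{"claw": -1,"tx": 0,"ty": 0,"tz": 0,"turn": 0}])

```text
t: 16.83
tcp_pos: [0.5779, 0.2792, 0.1024]
tcp_rot: [[-0.125, -0.992, 0.0], [-0.992, 0.125, 0.0], [-0.0, -0.0, -1.0]]
contact_force: [0.5, 0.6, -0.4]
width: 0.902
grip_force: 0.0
```

drive_tool(commands=[{"claw": -1,"tx": 0,"ty": 0,"tz": 0,"turn": 0},{"claw": -1,"tx": 0,"ty": 0,"tz": 0,"turn": 0},{"claw": -1,"tx": 0,"ty": 0,"tz": 0,"turn": 0},{"claw": -1,"tx": 0,"ty": 0,"tz": -1,"turn": 0},{"claw": -1,"tx": 0,"ty": 0,"tz": -1.5,"turn": 0},{"claw": -1,"tx": 0,"ty": 0,"tz": -2,"turn": 0},{"claw": -1,"tx": 0,"ty": 0,"tz": -2.5,"turn": 0},{"claw": -1,"tx": 0,"ty": 0,"tz": -2.5,"turn": 0},{"claw": -1,"tx": 0,"ty": 0,"tz": -2.5,"turn": 0},{"claw": -1,"tx": 0,"ty": 0,"tz": 0,"turn": 0}])

```text
t: 17.67
tcp_pos: [0.5803, 0.2804, 0.2293]
tcp_rot: [[-0.124, -0.992, 0.008], [-0.992, 0.124, 0.005], [-0.006, -0.007, -1.0]]
contact_force: [0.5, -0.1, 1.3]
width: 1.002
grip_force: 0.0
```

```bash
sleep 0; python3 dr.py; python3 - <<'E'
from h import *
s=arm.state();print(s["tcp_pos"],s["width"],abs(s["dq"]).max())
p=imaging.get_image("scene");w=cloud(p);np.savez("scene0.npz",w=w,px=p["pixels"])
cv2.imwrite("pics/s5.png",p["pixels"][...,::-1])
p=imaging.get_image("top");np.savez("top0.npz",w=cloud(p),px=p["pixels"])
E
python3 m.py | grep -E "handle|short"
```

```text
front pts 666 [0.36790643 0.39461788]
[0.57935636 0.2800988  0.22665894] 0.9986725218222094 3.372314854348644
scene handle 193 0.13979901555360996 ((578.3060913085938, 276.78125), (46.370052337646484, 21.087034225463867), 82.29249572753906) [0.5798 0.2753 0.1394]
 short top 152 ((565.28662109375, 178.80526733398438), 15.087203979492188) [0.567  0.1774 0.1396]
top handle 153 0.13872495364129178 ((576.9602661132812, 277.12744140625), (39.621063232421875, 20.332197189331055), 82.49681091308594) [0.5769 0.277  0.1386]
 short top 129 ((564.4816284179688, 181.8885955810547), 14.750561714172363) [0.5642 0.1819 0.1385]
```

View pics/s5.png

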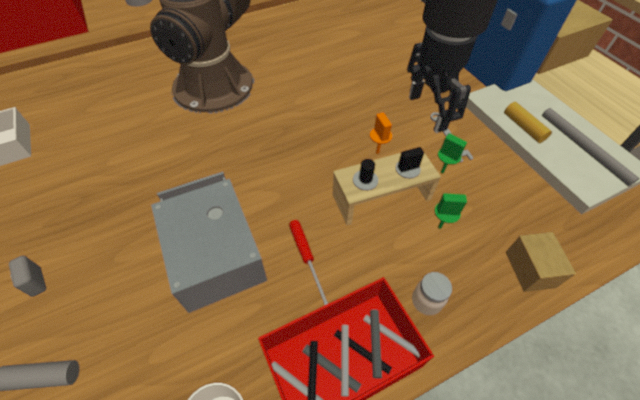

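The long pin is seated upright at (410,160), within 3 mm of its start. The short pin at (366,172) hasn't moved, the drawer is out at (193,187), and the gripper is clear of everything.

```bash
python3 -c "
from plant import arm
print(arm.sign_off())"
```

```text
the job is handed in; nothing more can be done
None
```

The job is handed in at about 18 s: the drawer sprang out about 70 mm, the long pin is back upright in its stand hole about 3 mm from where it started, and the short pin did not move.

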